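# Sort look-alike hubs by wrist load into the press-down racks

### The job

Lift each of the two hubs just clear of the cloth and judge by its weight whether it is a heavy one (steel core) or a light one (plastic core): the heavy ones belong in the rack with the handle, the light ones in the rack without, each upright in a seat of its own (any seat of that rack). Push every hub down until its seat is fully home on its stop, but never press a hub on a rack with more than 30 N, then let go. Carry the hubs low, never more than 15 cm above the bench, do not tip them over, and leave the screwdriver, the glue bottle and the screw tray where they are.

Things in the scene. Friction and masses are not known exactly. Their poses are not given: they have to be found in the camera images.
- hub_1_centre (a point): one of two outwardly identical aluminium hubs on the grey cloth: upright cylinder 54 mm diameter, 60 mm high, foot chamfered 3 mm. Point: its centre, 30 mm above the foot; z up. Hidden core steel (hub about 580 g) or plastic (about 230 g), drawn independently: both may be heavy or both light. Grip firmly (about 40 N) across the sides, at or slightly above the centre
- hub_2_centre (a point): one of two outwardly identical aluminium hubs on the grey cloth: upright cylinder 54 mm diameter, 60 mm high, foot chamfered 3 mm. Point: its centre, 30 mm above the foot; z up. Hidden core steel (hub about 580 g) or plastic (about 230 g), drawn independently: both may be heavy or both light. Grip firmly (about 40 N) across the sides, at or slightly above the centre
- heavy_rack: rack for heavy hubs: fixed black plate 235 x 80 x 10 mm WITH a steel handle (arch 50 mm high, 60 mm wide) at one end. Origin: underside, midway between its two seats; x runs along the seats towards the handle (130 mm from the origin), z up. Seats at x = -47.5 mm (seat0) and +47.5 mm (seat1). It may be on either side of the bench
- light_rack: rack for light hubs: black plate 180 x 80 x 10 mm fixed to the bench, WITHOUT a handle, on the other side of the bench. Origin: underside of the plate, midway between its two seats, at x = -47.5 mm (seat0) and +47.5 mm (seat1) along its x axis; z up
- heavy_seat0 (a joint): joint of the first (-x) seat of the heavy rack: how far the cup has been pushed down, m. It starts 0 to 4 mm down and is fully home on its rubber-cushioned stop at 0.012. It moves straight down, stays wherever it is left, and resists with about 9 N of steady drag (a hub's own weight does not move it)
- heavy_seat0_floor (a point): centre of the inner floor of that seat, a grey round cup with a 57.6 mm bore, 8 mm deep (rim 8 mm above this point), 67 mm outside; this point is 14 mm above the bench when the seat is home and 26 mm when fully up (rubber under the seat yields about 0.1 mm per N)
- heavy_seat1 (a joint): joint of the second (+x) seat of the heavy rack: how far the cup has been pushed down, m. It starts 0 to 4 mm down and is fully home on its rubber-cushioned stop at 0.012. It moves straight down, stays wherever it is left, and resists with about 9 N of steady drag (a hub's own weight does not move it)
- heavy_seat1_floor (a point): centre of the inner floor of that seat, a grey round cup with a 57.6 mm bore, 8 mm deep (rim 8 mm above this point), 67 mm outside; this point is 14 mm above the bench when the seat is home and 26 mm when fully up (rubber under the seat yields about 0.1 mm per N)
- light_seat0 (a joint): joint of the first (-x) seat of the light rack: how far the cup has been pushed down, m. It starts 0 to 4 mm down and is fully home on its rubber-cushioned stop at 0.012. It moves straight down, stays wherever it is left, and resists with about 9 N of steady drag (a hub's own weight does not move it)
- light_seat0_floor (a point): centre of the inner floor of that seat, a grey round cup with a 57.6 mm bore, 8 mm deep (rim 8 mm above this point), 67 mm outside; this point is 14 mm above the bench when the seat is home and 26 mm when fully up (rubber under the seat yields about 0.1 mm per N)
- light_seat1 (a joint): joint of the second (+x) seat of the light rack: how far the cup has been pushed down, m. It starts 0 to 4 mm down and is fully home on its rubber-cushioned stop at 0.012. It moves straight down, stays wherever it is left, and resists with about 9 N of steady drag (a hub's own weight does not move it)
- light_seat1_floor (a point): centre of the inner floor of that seat, a grey round cup with a 57.6 mm bore, 8 mm deep (rim 8 mm above this point), 67 mm outside; this point is 14 mm above the bench when the seat is home and 26 mm when fully up (rubber under the seat yields about 0.1 mm per N)
- screwdriver: bystander: screwdriver lying on the bench beyond the hubs; origin under it
- glue: bystander: small red glue bottle with a white cap, 36 mm diameter, 85 mm high; origin at the centre of its underside
- screw_tray: bystander: white open tray 80 x 60 x 25 mm; origin at the centre of its underside

How it is judged:
At the end, for the whole second after the job is handed in: Both hubs stand released, upright and at rest, each in a seat (axis within 5 mm, foot on the seat's floor) that is pushed home (at least 10.5 of 12 mm); every hub in the rack with the handle is a heavy one and every hub in the rack without is a light one (judged by the load on the seat) (((horizontal distance between hub_1_centre and heavy_seat0_floor below 0.005 m and z of hub_1_centre in the frame of heavy_seat0_floor below 0.033 m and value of joint heavy_seat0 above 0.0105 m) or (horizontal distance between hub_1_centre and heavy_seat1_floor below 0.005 m and z of hub_1_centre in the frame of heavy_seat1_floor below 0.033 m and value of joint heavy_seat1 above 0.0105 m) or (horizontal distance between hub_1_centre and light_seat0_floor below 0.005 m and z of hub_1_centre in the frame of light_seat0_floor below 0.033 m and value of joint light_seat0 above 0.0105 m) or (horizontal distance between hub_1_centre and light_seat1_floor below 0.005 m and z of hub_1_centre in the frame of light_seat1_floor below 0.033 m and value of joint light_seat1 above 0.0105 m)) and ((horizontal distance between hub_2_centre and heavy_seat0_floor below 0.005 m and z of hub_2_centre in the frame of heavy_seat0_floor below 0.033 m and value of joint heavy_seat0 above 0.0105 m) or (horizontal distance between hub_2_centre and heavy_seat1_floor below 0.005 m and z of hub_2_centre in the frame of heavy_seat1_floor below 0.033 m and value of joint heavy_seat1 above 0.0105 m) or (horizontal distance between hub_2_centre and light_seat0_floor below 0.005 m and z of hub_2_centre in the frame of light_seat0_floor below 0.033 m and value of joint light_seat0 above 0.0105 m) or (horizontal distance between hub_2_centre and light_seat1_floor below 0.005 m and z of hub_2_centre in the frame of light_seat1_floor below 0.033 m and value of joint light_seat1 above 0.0105 m)) and angle between each of hub_1_centre, hub_2_centre's own z axis and vertical below 0.08 rad and linear speed of each of hub_1, hub_2 below 0.02 m/s and (contact force between heavy_seat0 and anything else below 0.3 N or contact force between heavy_seat0 and anything else above 3.8 N) and (contact force between heavy_seat1 and anything else below 0.3 N or contact force between heavy_seat1 and anything else above 3.8 N) and contact force between each of light_seat0, light_seat1 and anything else below 3.8 N); the robot touches nothing.
It fails at once if a hub pressed on a rack with more than 30 N (contact force between any of hub_1, hub_2 and heavy_rack above 30 N or contact force between any of hub_1, hub_2 and light_rack above 30 N).
It fails at once if a hub lifted more than 15 cm above the bench (height (world z) of any of hub_1_centre, hub_2_centre above 0.18 m).
It fails at once if a hub tipped over (angle between any of hub_1_centre, hub_2_centre's own z axis and vertical above 0.7 rad).
It fails at once if a bystander moved by more than 2 cm (distance of any of screwdriver, glue, screw_tray from where it was at the start of the episode above 0.02 m).
It also fails if it takes over 61 s, if anything falls off the work surface, if the arm or the gripper's body presses on something with over 40 N, if the wrist force passes 120 N, or if a joint passes its speed limit or range.

### The arm

A 6-joint arm with a two-finger parallel gripper is mounted at the origin on the work surface. World frame = base frame: x ahead of the robot, y to its left, z up, the work surface at z = 0. Lengths are in m, angles in rad, forces in N, time in s.
With the tool pointing down it reaches from about 0.3 to 0.875 m from the base axis. Payload 6.4 kg.
Tool frame: the origin (TCP) lies between the finger pads; the fingertips stand manip.tips_ahead ahead of it and the grasp point (between the pads) lies 3 mm ahead of it (manip.tips_ahead is the distance from the TCP to the fingertips, in m); z points along the fingers, y is the line along which they close (so a half turn about z gives the same grasp; the last joint's range is limited). The gripper opens to 88 mm and grips with 3 to 60 N. Pads are 18 mm wide; open, the fingers measure 123 mm over their backs; the gripper's body (75 mm by 187 mm) begins 45 mm behind the grasp point.
Start: joints at [1.14, 0.181, 1.607, -0, 1.354, -0.206], TCP at [0.128, 0.561, 0.261] pointing down, gripper open.
Joint ranges: [-2.99, 2.99], [-0.89, 2.07], [0.3, 2.58], [-1.14, 4.28], [0, 2.63], [-3.12, 3.12]. Speed limits (rad/s): [2.57, 2.57, 3.01, 3.14, 3.14, 3.14].

### API

Orientations are given as [roll, pitch, yaw] about the fixed x, y, z axes, in that order (R = Rz(yaw) Ry(pitch) Rx(roll)).
In Python, from station import readout, cams, job, manip gives the robot as it stands.
- The arm moves only by the tool send_rows, never from a script. Its argument "deltas" is one flat list of numbers, 7 for each row, row after row: the shift along the world's x, y, z in mm, then the turn, a rotation vector about the world's x, y, z in units of 6 degrees (1.0 is 6 degrees), then the gripper's target within -1 to 1 (shut at 1, half-way at 0, fully open at -1). In form: [tx, ty, tz, ax, ay, az, gripper, tx, ty, tz, ax, ay, az, gripper, ...]. A call has 1 to 10 rows; each row is the pose to reach, as a shift and turn from the pose commanded when the call began; what a row does not reach only later rows make up. A row lasts 1/12 s, in which the tool goes at most 41.7 mm and 7.16 degrees, less where a joint would pass 70% of its speed; a pose out of reach is approached as far as the arm can. A call with a gripper value outside its range is refused whole. The fingers move at their own pace and stop on an object; "grip_force" is the grip in N (left out, the last holds). Time passes only in rows, so rows that repeat a pose let the fingers close. It gives the time, the measured TCP pose, the force, the opening and the grip force at its end, in the units of the state.
- readout.get_state(): the state, without advancing time (a new reading comes with each control period).
- cams.capture(name): name is "side" or "top"; returns a dict with "frame" (480x640x3 uint8, red, green, blue), "range_z" (480x640 float32, m along the optical axis (not along the pixel's ray), 0 where there is no reading), "mtx" (3x3 intrinsics, pixels), "k1" (the pictures are not rectified: a ray, as slopes to the right and down, at radius r is drawn at 1 + k1 r^2 times it, then the intrinsics apply), "rvec" (rotation vector, rad) and "tvec" (3), from world to camera coordinates, as OpenCV has them. Camera axes: x right, y down, z forward; pixel columns grow to the right and rows downward; lengths in m; the calibration is good to about 2 mm. A picture is of the moment at which its call begins.
- job.job_done(): hands the job in; it is judged then, once.
The state is a dict: "clock": time; "joints": joint angles; "dq": joint speeds; "joint_efforts": joint torques, N m; "ee_pos": TCP position; "orientation": TCP orientation; "ft_force": force on the tool from outside, world axes, zero at the start; "moment": the same for the moment, N m; "opening": opening from 0.0 (shut) to 1.0 (fully open); "finger_force": force on a finger pad.
Only numpy, scipy, OpenCV 4.12 (cv2) and the standard library are available. Lean on these libraries where they do the work, as an engineer would, in place of code of your own. Each camera call takes 0.05 s, during which the arm holds its last target. There are 200 camera calls.

## Working session

There is one attempt and no reset: what is moved stays moved. The work goes in short steps, Python scripts to look and compute and a tool call to move; the robot and the scene stay as the last step left them, time stands still between calls to the robot, and variables do not carry over. Pictures are saved under pics/ and viewed, at most 10 in all, crops included, and the job is handed in when it is done.

Besides the shell and the picture viewer there is one more tool, called after ">>>" by a JSON object that holds its "name" and its "arguments". send_rows: Moves the arm, as the interface text tells. Its arguments: {"type":"object","properties":{"deltas":{"type":"array"},"grip_force":{"type":"number"}},"required":["deltas"]}

```bash
mkdir -p pics; cat > h.py <<'E'
import numpy as np, cv2, pickle
from station import readout, cams, job, manip
def snap(n):
    c=cams.capture(n); pickle.dump(c,open(f'{n}.pkl','wb')); return c
def cloud(c):
    h,w=c['range_z'].shape; u,v=np.meshgrid(np.arange(w),np.arange(h))
    K=np.array(c['mtx']); p=np.stack([u,v],-1).reshape(-1,1,2).astype(float)
    s=cv2.undistortPoints(p,K,np.array([c['k1'],0,0,0.]),None,None).reshape(h,w,2)
    z=c['range_z'].astype(float); P=np.dstack([s[...,0]*z,s[...,1]*z,z])
    R=cv2.Rodrigues(np.array(c['rvec'],float))[0]
    W=(P-np.array(c['tvec']).ravel())@R; W[z==0]=np.nan; return W
E
python3 - <<'E'
from h import *
print(readout.get_state(), manip.tips_ahead)
for n in('top','side'):
    c=snap(n); cv2.imwrite(f'pics/{n}0.png',c['frame'][...,::-1])
    R=cv2.Rodrigues(np.array(c['rvec'],float))[0]; print(n,-R.T@np.array(c['tvec']).ravel(),c['mtx'],c['k1'])
E
```

```text
{'clock': 0.0, 'joints': array([ 1.13968731e+00,  1.81521540e-01,  1.60798619e+00, -1.84162308e-05,
        1.35382524e+00, -2.06263018e-01]), 'dq': array([ 0.00028067, -0.00049103,  0.00218237,  0.00048208,  0.0011033 ,
       -0.00101635]), 'joint_efforts': array([-1.70189264e-04, -4.33855999e+01, -3.41854405e+01,  7.02944328e-02,
        3.81062343e-02, -1.73284293e-04]), 'ee_pos': array([0.12795425, 0.56007079, 0.25983163]), 'orientation': array([-3.13988554e+00, -3.38826881e-04,  2.91675035e+00]), 'ft_force': array([-0.50659823,  0.86346971, -1.13415091]), 'moment': array([-0.01236881, -0.00789027,  0.00524892]), 'finger_force': 0.0, 'opening': 0.9960095874328065} 0.022
top [0.52827363 0.00370029 0.86876005] [[484.02424662   0.         319.03788175]
 [  0.         484.02424662 238.24308084]
 [  0.           0.           1.        ]] -0.08700189735976258
side [ 0.34222208 -0.79189728  0.80882092] [[595.06356315   0.         331.02326746]
 [  0.         595.06356315 236.32478659]
 [  0.           0.           1.        ]] -0.13533231237900675
```

View pics/top0.png

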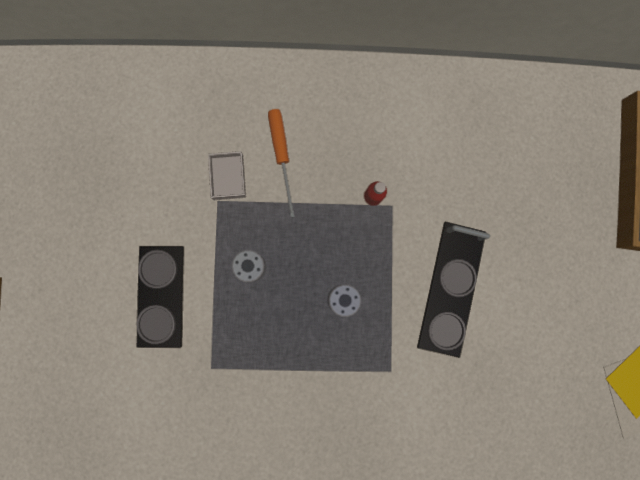

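View pics/side0.png

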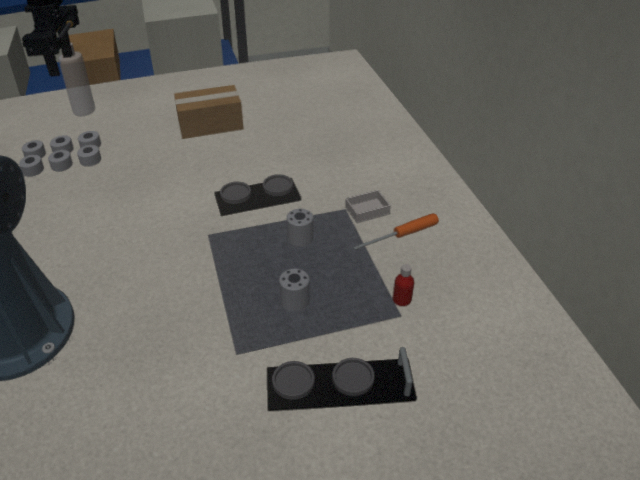

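The top picture shows hubs at (248,266) and (345,301). The light rack's cups are at (157,269) and (155,324). The heavy rack (with handle) has cups at (458,278) and (447,331). The glue is at (375,193), the tray at (227,176) and the screwdriver tip at (292,215).

```bash
cat > m.py <<'E'
from h import *
from scipy.optimize import least_squares
def ray(c,u,v,z):
    K=np.array(c['mtx']); s=cv2.undistortPoints(np.array([[[u,v]]],float),K,np.array([c['k1'],0,0,0.])).ravel()
    R=cv2.Rodrigues(np.array(c['rvec'],float))[0]; t=np.array(c['tvec']).ravel(); o=-R.T@t; d=R.T@np.r_[s,1]
    return o+d*(z-o[2])/d[2]
def proj(c,P): return cv2.projectPoints(np.array(P,float).reshape(-1,1,3),np.array(c['rvec'],float),np.array(c['tvec'],float),np.array(c['mtx']),np.array([c['k1'],0,0,0.]))[0].reshape(-1,2)
E
python3 - <<'E'
from m import *
c={n:pickle.load(open(n+'.pkl','rb')) for n in('top','side')}
W={n:cloud(c[n]) for n in c}
for n in W:
    print(n,'bench z',[np.nanmedian(W[n][y:y+10,x:x+10,2]).round(4) for x,y in((300,420),(100,400),(520,300),(250,215))])
def blob(n,P,zlo,zhi,r):
    w=W[n].reshape(-1,3); m=(np.hypot(w[:,0]-P[0],w[:,1]-P[1])<r)&(w[:,2]>zlo)&(w[:,2]<zhi); q=w[m]
    if len(q)<10: return n,len(q)
    (x,y),rad=cv2.minEnclosingCircle((q[:,:2]*1000).astype(np.float32))
    return n,len(q),q.mean(0).round(4),np.array([x,y,rad]).round(1), np.percentile(q[:,2],[5,50,95]).round(4)
for nm,(u,v) in dict(h1=(248,266),h2=(345,301)).items():
    P=ray(c['top'],u,v,.06); print(nm,P,*[blob(n,P,.05,.07,.045) for n in W])
for nm,(u,v) in dict(l_far=(157,269),l_near=(155,324),h_far=(458,278),h_near=(447,331)).items():
    P=ray(c['top'],u,v,.03); print(nm,P)
    for n in W: print('  rim',blob(n,P,.018,.045,.042)); print('  floor',blob(n,P,.012,.05,.02))
for nm,(u,v) in dict(glue=(375,193)).items(): print(ray(c['top'],u,v,.08))
print('tray',ray(c['top'],227,176,.02),'tip',ray(c['top'],292,215,.01))
I=[cv2.resize(c['top']['frame'][235:355,a:a+130],None,fx=3,fy=3,interpolation=2) for a in(110,395)]
cv2.imwrite('pics/racks.png',np.hstack(I)[...,::-1])
E
```

```text
top bench z [np.float64(-0.0016), np.float64(-0.0017), np.float64(-0.0011), np.float64(-0.0002)]
side bench z [np.float64(0.0002), np.float64(0.0006), np.float64(-0.0005), np.float64(0.0002)]
h1 [0.56052282 0.09142916 0.06      ] ('top', 817, array([0.5609, 0.0919, 0.0586]), array([561. ,  92.3,  27.1]), array([0.056 , 0.0587, 0.0611])) ('side', 444, array([0.5611, 0.0866, 0.0591]), array([561. ,  90.5,  28.6]), array([0.0525, 0.0596, 0.0629]))
h2 [ 0.50619493 -0.07146199  0.06      ] ('top', 789, array([ 0.5069, -0.0706,  0.0587]), array([507. , -70.9,  26.9]), array([0.0559, 0.0587, 0.0613])) ('side', 610, array([ 0.5068, -0.0766,  0.0592]), array([507.9, -73. ,  27.9]), array([0.0523, 0.0598, 0.0627]))
l_far [0.55237869 0.25182547 0.03      ]
  rim ('top', 1162, array([0.5529, 0.2532, 0.0236]), array([552.4, 252.6,  33.8]), array([0.0191, 0.0223, 0.0303]))
  floor ('top', 412, array([0.5523, 0.2519, 0.0215]), array([552.5, 251.8,  20. ]), array([0.019 , 0.0216, 0.0239]))
  rim ('side', 541, array([0.5539, 0.2525, 0.0254]), array([553.1, 251.8,  37.1]), array([0.0206, 0.0243, 0.031
[... 1121 characters left out ...]
.5,   20. ]), array([0.0194, 0.0219, 0.0241]))
h_near [ 0.45642923 -0.25383272  0.03      ]
  rim ('top', 1155, array([ 0.4569, -0.2545,  0.0239]), array([ 457. , -253.8,   33.8]), array([0.0197, 0.0225, 0.0307]))
  floor ('top', 394, array([ 0.4564, -0.2537,  0.0217]), array([ 456.4, -253.8,   20. ]), array([0.0192, 0.0218, 0.0241]))
  rim ('side', 1324, array([ 0.4568, -0.2545,  0.0254]), array([ 456.9, -255.4,   34.4]), array([0.0208, 0.0242, 0.032 ]))
  floor ('side', 415, array([ 0.4564, -0.2542,  0.0231]), array([ 456.4, -253.8,   19.9]), array([0.0207, 0.0231, 0.0255]))
[ 0.68618869 -0.11667466  0.08      ]
tray [0.72122847 0.13921045 0.02      ] tip [0.65565297 0.02165972 0.01      ]
```

View pics/racks.png

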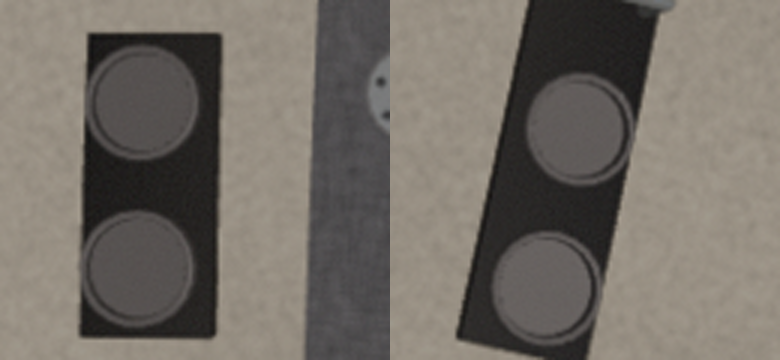

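The rack crop shows both cups on each plate clearly. Top and side estimates agree within about 1 mm, and the seat spacing comes out at 94.5 and 94.6 mm, against 95 expected. Next I move to hover over hub 1 at (561, 91.5).

>>> {"name": "send_rows", "arguments": {"deltas": [433,-468.5,-130,0,0,0,-1,433,-468.5,-130,0,0,0,-1,433,-468.5,-130,0,0,0,-1,433,-468.5,-130,0,0,0,-1,433,-468.5,-130,0,0,0,-1,433,-468.5,-130,0,0,0,-1,433,-468.5,-130,0,0,0,-1,433,-468.5,-130,0,0,0,-1,433,-468.5,-130,0,0,0,-1,433,-468.5,-130,0,0,0,-1], "grip_force": 40}}

```text
clock: 0.93
ee_pos: [0.406, 0.2589, 0.177]
orientation: [3.142, -0.0, 2.917]
ft_force: [0.3, 1.0, -1.2]
opening: 0.996
finger_force: 0.0
```

>>> {"name": "send_rows", "arguments": {"deltas": [156,-168.5,-47,0,0,0,-1,156,-168.5,-47,0,0,0,-1,156,-168.5,-47,0,0,0,-1,156,-168.5,-47,0,0,0,-1,156,-168.5,-47,0,0,0,-1,156,-168.5,-47,0,0,0,-1,156,-168.5,-47,0,0,0,-1,156,-168.5,-47,0,0,0,-1,156,-168.5,-47,0,0,0,-1]}}

```text
clock: 1.68
ee_pos: [0.5604, 0.0927, 0.13]
orientation: [3.142, -0.002, 2.917]
ft_force: [0.0, 0.2, -0.3]
opening: 0.999
finger_force: 0.0
```

```bash
cat > w.py <<'E'
from h import *
import sys
f=[];p=[]
for i in range(12):
    cams.capture('top'); s=readout.get_state(); f.append(s['ft_force']); p.append(s['ee_pos'])
print(s['clock'],np.mean(p,0).round(4),'F',np.mean(f,0).round(2),np.std(f,0).round(2),s['opening'],s['finger_force'],s['orientation'].round(3))
E
python3 w.py
```

```text
2.2833 [0.5609 0.093  0.1307] F [-0.19  0.17 -0.06] [0.58 0.43 0.38] 0.9997778342985634 0.0 [-3.142  0.     2.917]
```

>>> {"name": "send_rows", "arguments": {"deltas": [0,-1,-40,0,0,0,-1,0,-1,-70,0,0,0,-1,0,-1,-92,0,0,0,-1,0,-1,-92,0,0,0,-1,0,-1,-92,0,0,0,1,0,-1,-92,0,0,0,1,0,-1,-92,0,0,0,1,0,-1,-92,0,0,0,1,0,-1,-92,0,0,0,1,0,-1,-92,0,0,0,1]}}

```text
clock: 3.12
ee_pos: [0.5624, 0.0915, 0.04]
orientation: [3.141, 0.003, 2.917]
ft_force: [-0.4, 1.6, 5.1]
opening: 0.594
finger_force: 41.1
```

>>> {"name": "send_rows", "arguments": {"deltas": [0,0,0,0,0,0,1,0,0,0,0,0,0,1,0,0,0,0,0,0,1,0,0,10,0,0,0,1,0,0,25,0,0,0,1,0,0,25,0,0,0,1,0,0,25,0,0,0,1,0,0,25,0,0,0,1]}}

```text
clock: 3.78
ee_pos: [0.5609, 0.0912, 0.0632]
orientation: [-3.141, -0.001, 2.917]
ft_force: [-0.2, -0.2, -1.5]
opening: 0.6
finger_force: 41.1
```

```bash
python3 w.py; python3 - <<'E'
from h import *
c=snap('side'); cv2.imwrite('pics/lift1.png',c['frame'][150:350,180:440,::-1].repeat(2,0).repeat(2,1))
E
```

```text
4.3833 [0.5609 0.0912 0.063 ] F [ 0.05 -0.54 -2.32] [0.58 0.4  0.56] 0.6002573567575974 41.062033069210884 [3.142 0.    2.917]
```

View pics/lift1.png

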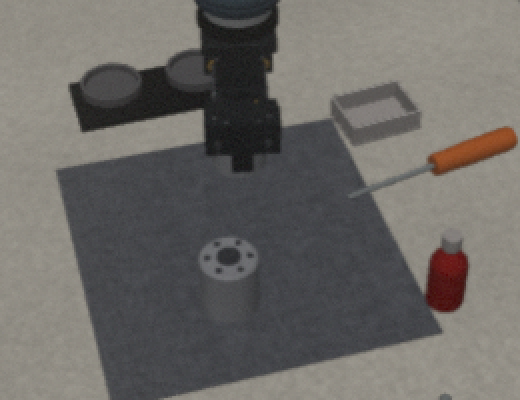

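The picture shows the hub in the gripper and hub 2 still standing. The lift reading is about 2.3 N, so hub 1 is light. I carry it to the near seat of the light rack.

>>> {"name": "send_rows", "arguments": {"deltas": [0,0,27,0,0,0,1,-102.8,159.4,27,0,0,0,1,-102.8,159.4,27,0,0,0,1,-102.8,159.4,27,0,0,0,1,-102.8,159.4,27,0,0,0,1,-102.8,159.4,27,0,0,0,1,-102.8,159.4,27,0,0,0,1,-102.8,159.4,27,0,0,0,1,-102.8,159.4,27,0,0,0,1]}}

```text
clock: 5.18
ee_pos: [0.4591, 0.2504, 0.0908]
orientation: [3.142, 0.001, 2.917]
ft_force: [-0.1, -0.6, -1.8]
opening: 0.599
finger_force: 41.1
```

```bash
python3 - <<'E'
from m import *
f=[];C=[];R=[]
for i in range(4):
    c=snap('top'); s=readout.get_state(); W=cloud(c)
    print(s['ee_pos'].round(4))
c=pickle.load(open('top.pkl','rb')); cv2.imwrite('pics/over1.png',c['frame'][220:360,90:230,::-1].repeat(3,0).repeat(3,1))
c=snap('side'); cv2.imwrite('pics/over1s.png',cv2.resize(c['frame'][120:240,190:340,::-1],None,fx=4,fy=4,interpolation=2))
E
```

```text
[0.4593 0.25   0.0907]
[0.4594 0.2497 0.0907]
[0.4594 0.2496 0.0906]
[0.4593 0.2496 0.0906]
```

View pics/over1s.png

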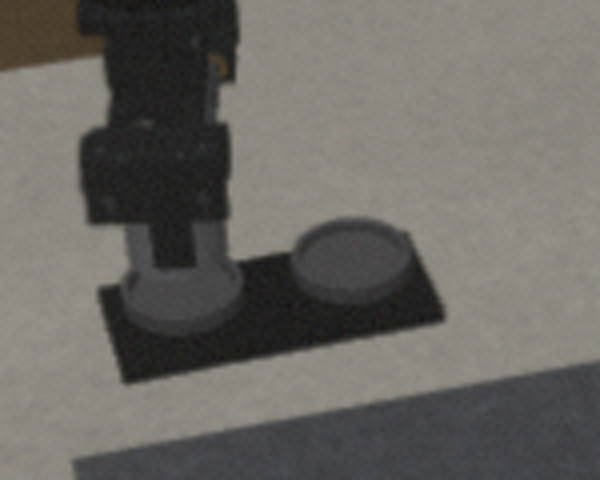

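>>> {"name": "send_rows", "arguments": {"deltas": [-1.2,1,-8,0,0,0,1,-1.2,1,-15,0,0,0,1,-1.2,1,-18,0,0,0,1,-1.2,1,-20,0,0,0,1,-1.2,1,-22,0,0,0,1,-1.2,1,-24,0,0,0,1,-1.2,1,-24,0,0,0,1,-1.2,1,-24,0,0,0,1]}}

```text
clock: 6.1
ee_pos: [0.4569, 0.2515, 0.0668]
orientation: [-3.141, -0.001, 2.917]
ft_force: [-4.0, -2.0, 4.2]
opening: 0.603
finger_force: 41.1
```

```bash
sed -i 's/range(12)/range(int(sys.argv[1]))/' w.py; python3 w.py 5
```

```text
6.35 [0.457  0.2515 0.0667] F [-3.47 -2.21  4.75] [0.5  0.37 0.41] 0.597241727073794 41.05717135767918 [-3.141e+00 -1.000e-03  2.917e+00]
```

>>> {"name": "send_rows", "arguments": {"deltas": [-0.8,-0.8,0,0,0,0,1,-0.8,-0.8,0,0,0,0,1,-0.8,-0.8,0,0,0,0,1]}}

```text
clock: 6.6
ee_pos: [0.4568, 0.2512, 0.0668]
orientation: [3.141, 0.001, 2.917]
ft_force: [-1.9, 0.4, 5.6]
opening: 0.597
finger_force: 41.1
```

```bash
python3 w.py 5
```

```text
6.85 [0.4568 0.2511 0.0667] F [-2.15  1.03  4.68] [0.34 0.52 0.6 ] 0.6004160298224108 41.081060326541774 [3.141e+00 1.000e-03 2.917e+00]
```

>>> {"name": "send_rows", "arguments": {"deltas": [-0.4,0,-0.5,0,0,0,1,-0.4,0,-1,0,0,0,1,-0.4,0,-1.5,0,0,0,1,-0.4,0,-2,0,0,0,1,-0.4,0,-2,0,0,0,1]}}

```text
clock: 7.27
ee_pos: [0.4567, 0.2511, 0.0649]
orientation: [3.141, 0.001, 2.917]
ft_force: [-0.9, 1.0, 6.9]
opening: 0.6
finger_force: 41.1
```

```bash
python3 w.py 4
```

```text
7.4667 [0.4567 0.2511 0.0649] F [-1.96  1.7   6.07] [0.33 0.52 0.64] 0.6003234931483508 41.085316814242105 [3.141e+00 1.000e-03 2.917e+00]
```

>>> {"name": "send_rows", "arguments": {"deltas": [0,0,-1,0,0,0,1,0,0,-2,0,0,0,1,0,0,-3,0,0,0,1,0,0,-4,0,0,0,1,0,0,-5,0,0,0,1,0,0,-6,0,0,0,1,0,0,-7,0,0,0,1,0,0,-8,0,0,0,1]}}

```text
clock: 8.13
ee_pos: [0.4568, 0.2511, 0.057]
orientation: [3.141, 0.001, 2.917]
ft_force: [-2.0, 1.6, 8.7]
opening: 0.603
finger_force: 41.1
```

```bash
python3 w.py 4
```

```text
8.3333 [0.4568 0.2511 0.0571] F [-2.59  1.16  8.17] [0.48 0.15 0.25] 0.5997425641513464 41.08650237780239 [3.141e+00 1.000e-03 2.917e+00]
```

>>> {"name": "send_rows", "arguments": {"deltas": [0,0,-0.5,0,0,0,1,0,0,-1,0,0,0,1,0,0,-1.5,0,0,0,1,0,0,-1.5,0,0,0,1]}}

```text
clock: 8.67
ee_pos: [0.4569, 0.2511, 0.0561]
orientation: [3.141, 0.001, 2.917]
ft_force: [-3.4, 1.2, 13.4]
opening: 0.595
finger_force: 41.1
```

>>> {"name": "send_rows", "arguments": {"deltas": [0,0,-0.5,0,0,0,1,0,0,-1,0,0,0,1,0,0,-1,0,0,0,1]}}

```text
clock: 8.92
ee_pos: [0.4571, 0.2512, 0.0555]
orientation: [3.141, 0.002, 2.917]
ft_force: [-3.7, -0.1, 16.4]
opening: 0.602
finger_force: 41.1
```

>>> {"name": "send_rows", "arguments": {"deltas": [0,0,-0.5,0,0,0,1,0,0,-0.5,0,0,0,1,0,0,0.8,0,0,0,1]}}

```text
clock: 9.17
ee_pos: [0.4571, 0.2512, 0.0562]
orientation: [3.14, 0.002, 2.917]
ft_force: [-3.0, 1.4, 10.5]
opening: 0.602
finger_force: 41.1
```

>>> {"name": "send_rows", "arguments": {"deltas": [0,0,0,0,0,0,-1,0,0,0,0,0,0,-1,0,0,0,0,0,0,-1,0,0,0,0,0,0,-1,0,0,0,0,0,0,-1,0,0,35,0,0,0,-1,0,0,70,0,0,0,-1,0,0,75,0,0,0,-1,0,0,75,0,0,0,-1]}}

```text
clock: 9.92
ee_pos: [0.458, 0.2514, 0.1323]
orientation: [3.139, 0.005, 2.917]
ft_force: [0.3, -0.0, -1.3]
opening: 1.0
finger_force: 0.0
```

>>> {"name": "send_rows", "arguments": {"deltas": [49.5,-323,0,0,0,0,-1,49.5,-323,0,0,0,0,-1,49.5,-323,0,0,0,0,-1,49.5,-323,0,0,0,0,-1,49.5,-323,0,0,0,0,-1,49.5,-323,0,0,0,0,-1,49.5,-323,0,0,0,0,-1,49.5,-323,0,0,0,0,-1,49.5,-323,0,0,0,0,-1,49.5,-323,0,0,0,0,-1]}}

```text
clock: 10.75
ee_pos: [0.5047, -0.0736, 0.1282]
orientation: [3.141, -0.002, 2.913]
ft_force: [0.0, -0.1, 0.3]
opening: 1.004
finger_force: 0.0
```

```bash
python3 w.py 12; python3 - <<'E'
from m import *
for n in('top','side'):
    c=snap(n); w=cloud(c).reshape(-1,3)
    for nm,P,(a,b) in(('hubtop',(.4575,.251),(.055,.09)),('rimL_near',(.4575,.251),(.016,.034)),('plateL',(.505,.251),(.004,.018)),('hub1?',(.507,-.072),(.045,.08))):
        r=np.hypot(w[:,0]-P[0],w[:,1]-P[1]); m=(r<(.02 if nm=='plateL' else .036))&(w[:,2]>a)&(w[:,2]<b); q=w[m]
        if nm[:3]=='rim': q=q[r[m]>.0295]
        if len(q)>5:
            (x,y),R=cv2.minEnclosingCircle((q[:,:2]*1000).astype(np.float32)); print(n,nm,len(q),round(x,1),round(y,1),round(R,1),np.percentile(q[:,2],[5,50,95]).round(4))
c=pickle.load(open('side.pkl','rb')); cv2.imwrite('pics/rel1.png',cv2.resize(c['frame'][120:240,190:340,::-1],None,fx=4,fy=4,interpolation=2))
E
```

```text
11.35 [ 0.5052 -0.0712  0.1293] F [-0.06  0.18 -0.19] [0.57 0.36 0.49] 0.9948484499040112 0.0 [-3.142  0.     2.917]
top hubtop 910 460.5 250.5 27.6 [0.0643 0.0742 0.0777]
top rimL_near 168 458.0 250.0 33.2 [0.017  0.0197 0.0221]
top plateL 353 505.3 251.0 19.7 [0.0061 0.0085 0.0108]
side hubtop 478 461.3 250.8 30.2 [0.0582 0.0745 0.0792]
side rimL_near 119 457.8 250.3 35.1 [0.0167 0.0205 0.0248]
side plateL 150 504.9 250.7 19.8 [0.0079 0.0103 0.0136]
side hub1? 494 507.0 -73.1 29.1 [0.047  0.0589 0.0619]
```

View pics/rel1.png

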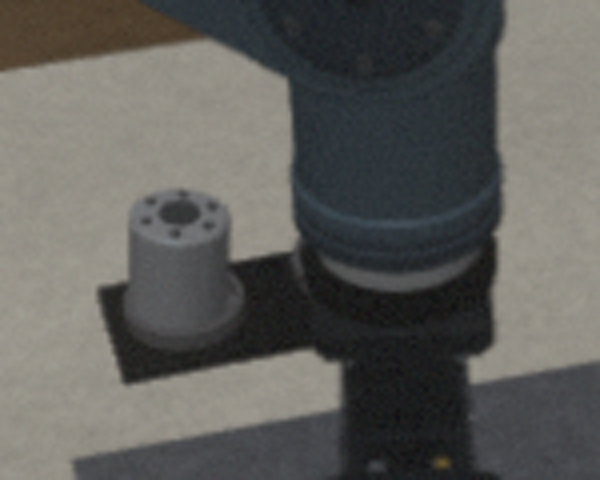

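The picture shows hub 1 standing in the near cup, perhaps slightly off towards +x. I will fit the plane of its top.

```bash
cat > top.py <<'E'
from m import *
def plane(P,lo,hi,r=.034,frames=4):
  for n in('top','side'):
    Q=[]
    for i in range(frames):
        c=snap(n); w=cloud(c).reshape(-1,3); Q.append(w[(np.hypot(w[:,0]-P[0],w[:,1]-P[1])<r)&(w[:,2]>lo)&(w[:,2]<hi)])
    q=np.vstack(Q); 
    for k in range(6):
        A=np.c_[q[:,0]-P[0],q[:,1]-P[1],np.ones(len(q))]; s=np.linalg.lstsq(A,q[:,2],rcond=None)[0]; res=q[:,2]-A@s
        q=q[abs(res)<max(.003,2*res.std())]
    (x,y),R=cv2.minEnclosingCircle((q[:,:2]*1000).astype(np.float32))
    print(n,len(q),'slope',s.round(3),'centre',round(x,1),round(y,1),round(R,1),'mean',(q[:,:2].mean(0)*1000).round(1))
E
python3 - <<'E'
from top import *
plane((.459,.2508),.066,.085); plane((.507,-.072),.052,.07)
E
```

```text
top 3109 slope [-0.106 -0.002  0.075] centre 460.9 250.3 27.5 mean [460.8 250.6]
side 1145 slope [-0.105  0.016  0.077] centre 461.0 249.7 29.4 mean [460.6 247.9]
top 0 slope [0. 0. 0.] centre 0.0 0.0 0.0 mean [nan nan]
side 1343 slope [0.005 0.011 0.06 ] centre 507.6 -72.7 28.3 mean [506.4 -79. ]
  ret = _var(a, axis=axis, dtype=dtype, out=out, ddof=ddof,
  arrmean = um.true_divide(arrmean, div, out=arrmean,
  ret = ret.dtype.type(ret / rcount)
top.py:12: RuntimeWarning: Mean of empty slice.
  print(n,len(q),'slope',s.round(3),'centre',round(x,1),round(y,1),round(R,1),'mean',(q[:,:2].mean(0)*1000).round(1))
  ret = um.true_divide(
```

Hub 1 leans 0.1 rad with its foot on the −x rim, so it needs mending: lift, square up and reseat it about 1 mm further in +x. I weigh and place hub 2 first, since the arm is already there.

>>> {"name": "send_rows", "arguments": {"deltas": [2,-0.8,-40,0,0,0,-1,2,-0.8,-70,0,0,0,-1,2,-0.8,-90,0,0,0,-1,2,-0.8,-90,0,0,0,-1,2,-0.8,-90,0,0,0,-1]}}

```text
clock: 12.67
ee_pos: [0.5068, -0.0727, 0.0391]
orientation: [3.141, -0.003, 2.917]
ft_force: [-0.3, -0.8, 1.4]
opening: 1.0
finger_force: 0.0
```

```bash
python3 w.py 4
```

```text
12.8667 [ 0.5086 -0.0734  0.0412] F [ 0.35  0.02 -0.11] [0.49 0.53 0.2 ] 1.0026346088308158 0.0 [-3.141e+00  3.000e-03  2.917e+00]
```

>>> {"name": "send_rows", "arguments": {"deltas": [-1,1,-1.5,0,0,0,-1,-1,1,-1.5,0,0,0,-1,-1,1,-1.5,0,0,0,-1,-1,1,-1.5,0,0,0,-1]}}

```text
clock: 13.2
ee_pos: [0.5068, -0.072, 0.0387]
orientation: [-3.141, 0.001, 2.917]
ft_force: [0.1, 0.4, -0.2]
opening: 1.0
finger_force: 0.0
```

```bash
python3 w.py 2
```

```text
13.3 [ 0.5067 -0.072   0.0385] F [ 0.55 -0.21 -0.67] [0.63 0.16 0.06] 1.0002753004139384 0.0 [-3.142  0.     2.917]
```

>>> {"name": "send_rows", "arguments": {"deltas": [0,0,0,0,0,0,1,0,0,0,0,0,0,1,0,0,0,0,0,0,1,0,0,0,0,0,0,1,0,0,0,0,0,0,1,0,0,0,0,0,0,1,0,0,10,0,0,0,1,0,0,20,0,0,0,1,0,0,25,0,0,0,1,0,0,25,0,0,0,1]}}

```text
clock: 14.13
ee_pos: [0.5075, -0.0725, 0.065]
orientation: [-3.141, 0.003, 2.917]
ft_force: [0.5, 0.3, -5.1]
opening: 0.601
finger_force: 40.0
```

```bash
python3 w.py 14
```

```text
14.8333 [ 0.5064 -0.072   0.0632] F [-0.14  0.14 -5.79] [0.48 0.4  0.42] 0.5988856267895655 39.99990859214449 [ 3.142 -0.     2.917]
```

Hub 2 pulls 5.8 N, so it is heavy. I carry it to the near seat of the heavy rack.

>>> {"name": "send_rows", "arguments": {"deltas": [0,0,27,0,0,0,1,-50.2,-182.3,27,0,0,0,1,-50.2,-182.3,27,0,0,0,1,-50.2,-182.3,27,0,0,0,1,-50.2,-182.3,27,0,0,0,1,-50.2,-182.3,27,0,0,0,1,-50.2,-182.3,27,0,0,0,1,-50.2,-182.3,27,0,0,0,1,-50.2,-182.3,27,0,0,0,1]}}

```text
clock: 15.58
ee_pos: [0.4561, -0.2536, 0.09]
orientation: [3.141, -0.001, 2.916]
ft_force: [0.6, 0.0, -5.4]
opening: 0.602
finger_force: 40.0
```

```bash
python3 w.py 8
```

```text
15.9833 [ 0.4566 -0.2532  0.0902] F [ 0.09  0.18 -5.84] [0.38 0.34 0.34] 0.6021434690543711 39.99943095637718 [-3.142  0.     2.918]
```

>>> {"name": "send_rows", "arguments": {"deltas": [-0.2,-0.9,-7,0,0,0,1,-0.2,-0.9,-14,0,0,0,1,-0.2,-0.9,-14,0,0,0,1,-0.2,-0.9,-14,0,0,0,1,-0.2,-0.9,-14,0,0,0,1]}}

```text
clock: 16.4
ee_pos: [0.456, -0.2551, 0.076]
orientation: [3.141, -0.001, 2.917]
ft_force: [-0.4, 0.4, -5.5]
opening: 0.601
finger_force: 40.0
```

```bash
python3 w.py 4; python3 - <<'E'
from h import *
c=snap('side'); cv2.imwrite('pics/over2.png',cv2.resize(c['frame'][300:430,230:430,::-1],None,fx=4,fy=4,interpolation=2))
E
```

```text
16.6 [ 0.4563 -0.2553  0.0764] F [-0.23  0.3  -5.34] [0.24 0.2  0.29] 0.6046284246469108 39.99947441741824 [-3.141  0.     2.917]
```

View pics/over2.png

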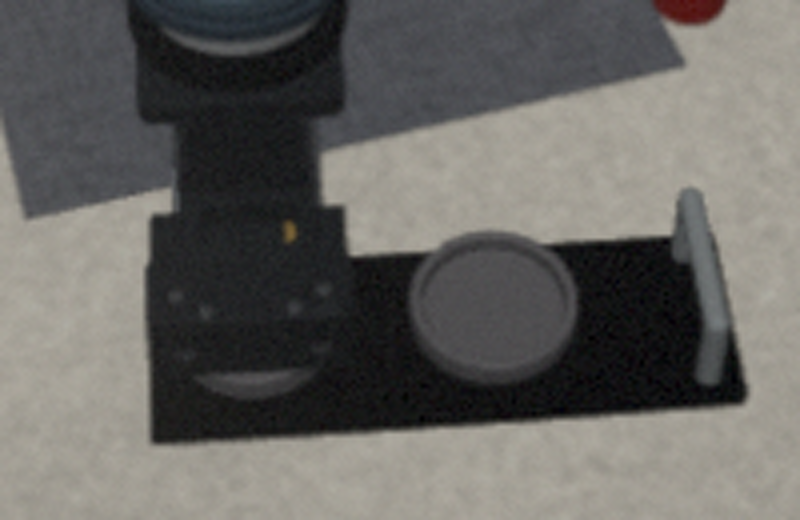

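The picture shows the gripper straight over the near cup of the heavy rack. I correct y by about +0.8 mm and lower the hub gently.

>>> {"name": "send_rows", "arguments": {"deltas": [0,0.8,-1,0,0,0,1,0,0.8,-2,0,0,0,1,0,0.8,-3.5,0,0,0,1,0,0.8,-5,0,0,0,1,0,0.8,-6.5,0,0,0,1,0,0.8,-6.5,0,0,0,1]}}

```text
clock: 17.15
ee_pos: [0.4559, -0.2542, 0.0694]
orientation: [3.141, -0.001, 2.917]
ft_force: [-0.0, -0.2, -6.3]
opening: 0.6
finger_force: 40.0
```

```bash
python3 w.py 5
```

```text
17.4 [ 0.4561 -0.2544  0.0697] F [ 0.05  0.07 -5.66] [0.51 0.33 0.25] 0.604526572372754 39.99949198318063 [-3.142  0.     2.917]
```

>>> {"name": "send_rows", "arguments": {"deltas": [0.3,0,-1,0,0,0,1,0.3,0,-2,0,0,0,1,0.3,0,-3,0,0,0,1,0.3,0,-4,0,0,0,1,0.3,0,-4,0,0,0,1]}}

```text
clock: 17.82
ee_pos: [0.4563, -0.2542, 0.0655]
orientation: [3.141, -0.0, 2.917]
ft_force: [-0.0, 0.1, -6.4]
opening: 0.605
finger_force: 40.0
```

```bash
python3 w.py 5
```

```text
18.0667 [ 0.4564 -0.2543  0.0658] F [ 0.12  0.44 -5.88] [0.48 0.15 0.9 ] 0.6012586153641446 39.99949624398141 [-3.142  0.     2.917]
```

>>> {"name": "send_rows", "arguments": {"deltas": [0,0,-1,0,0,0,1,0,0,-2,0,0,0,1,0,0,-3,0,0,0,1,0,0,-4,0,0,0,1,0,0,-5,0,0,0,1,0,0,-5,0,0,0,1]}}

```text
clock: 18.57
ee_pos: [0.4565, -0.2543, 0.0609]
orientation: [3.141, -0.0, 2.917]
ft_force: [-0.7, 1.3, -2.8]
opening: 0.603
finger_force: 40.0
```

>>> {"name": "send_rows", "arguments": {"deltas": [0,0,-1,0,0,0,1,0,0,-2,0,0,0,1,0,0,-3,0,0,0,1,0,0,-4,0,0,0,1,0,0,-4,0,0,0,1]}}

```text
clock: 18.98
ee_pos: [0.4565, -0.2544, 0.0569]
orientation: [-3.141, 0.0, 2.917]
ft_force: [-2.1, 1.5, 2.8]
opening: 0.603
finger_force: 40.0
```

>>> {"name": "send_rows", "arguments": {"deltas": [0,0,-1,0,0,0,1,0,0,-2,0,0,0,1,0,0,-3,0,0,0,1,0,0,-3,0,0,0,1]}}

```text
clock: 19.32
ee_pos: [0.4565, -0.2544, 0.0537]
orientation: [-3.142, 0.0, 2.917]
ft_force: [-2.1, 1.5, 1.3]
opening: 0.602
finger_force: 40.0
```

>>> {"name": "send_rows", "arguments": {"deltas": [0,0,-0.5,0,0,0,1,0,0,-1,0,0,0,1,0,0,-1,0,0,0,1]}}

```text
clock: 19.57
ee_pos: [0.4565, -0.2544, 0.0527]
orientation: [-3.142, 0.0, 2.917]
ft_force: [-2.1, 2.3, 1.7]
opening: 0.601
finger_force: 40.0
```

>>> {"name": "send_rows", "arguments": {"deltas": [0,0,-0.5,0,0,0,1,0,0,-1,0,0,0,1,0,0,-1,0,0,0,1]}}

```text
clock: 19.82
ee_pos: [0.4565, -0.2544, 0.0518]
orientation: [-3.142, 0.0, 2.917]
ft_force: [-1.1, 1.9, 3.2]
opening: 0.602
finger_force: 40.0
```

>>> {"name": "send_rows", "arguments": {"deltas": [0,0,-0.5,0,0,0,1,0,0,-1,0,0,0,1,0,0,-1,0,0,0,1]}}

```text
clock: 20.07
ee_pos: [0.4566, -0.2544, 0.051]
orientation: [-3.142, 0.0, 2.917]
ft_force: [-2.3, 3.2, 6.1]
opening: 0.6
finger_force: 40.0
```

>>> {"name": "send_rows", "arguments": {"deltas": [0,0,-0.5,0,0,0,1,0,0,-1,0,0,0,1,0,0,-1,0,0,0,1]}}

```text
clock: 20.32
ee_pos: [0.4566, -0.2545, 0.0505]
orientation: [-3.142, 0.0, 2.917]
ft_force: [-3.4, 4.5, 10.1]
opening: 0.604
finger_force: 40.0
```

```bash
python3 w.py 3
```

```text
20.4667 [ 0.4566 -0.2545  0.0505] F [-3.95  3.58  9.82] [0.49 0.71 0.46] 0.6043663523671527 40.000348309840774 [-3.141  0.     2.917]
```

>>> {"name": "send_rows", "arguments": {"deltas": [0,0,-0.8,0,0,0,1,0,0,-0.8,0,0,0,1,0,0,0.5,0,0,0,1,0,0,0.7,0,0,0,1]}}

```text
clock: 20.8
ee_pos: [0.4566, -0.2544, 0.051]
orientation: [-3.141, 0.0, 2.917]
ft_force: [-2.7, 2.6, 5.0]
opening: 0.6
finger_force: 40.0
```

>>> {"name": "send_rows", "arguments": {"deltas": [0,0,0,0,0,0,-1,0,0,0,0,0,0,-1,0,0,0,0,0,0,-1,0,0,0,0,0,0,-1,0,0,0,0,0,0,-1,0,0,35,0,0,0,-1,0,0,70,0,0,0,-1,0,0,85,0,0,0,-1,0,0,85,0,0,0,-1]}}

```text
clock: 21.55
ee_pos: [0.4587, -0.2563, 0.1397]
orientation: [-3.138, 0.007, 2.917]
ft_force: [1.1, -0.9, 0.6]
opening: 1.0
finger_force: 0.0
```

>>> {"name": "send_rows", "arguments": {"deltas": [0,260,0,0,0,0,-1,0,260,0,0,0,0,-1,0,260,0,0,0,0,-1,0,260,0,0,0,0,-1,0,260,0,0,0,0,-1,0,260,0,0,0,0,-1,0,260,0,0,0,0,-1,0,260,0,0,0,0,-1]}}

```text
clock: 22.22
ee_pos: [0.4554, 0.0083, 0.1344]
orientation: [3.141, -0.002, 2.921]
ft_force: [0.3, 0.0, -0.1]
opening: 1.003
finger_force: 0.0
```

```bash
python3 - <<'E' 2>/dev/null
from top import *
plane((.4568,-.2545),.064,.085); plane((.460,.2505),.066,.085)
def rim(P):
  for n in('top','side'):
    w=cloud(pickle.load(open(n+'.pkl','rb'))).reshape(-1,3); r=np.hypot(w[:,0]-P[0],w[:,1]-P[1]); d=w[(r>.03)&(r<.033)&(w[:,2]>.014)&(w[:,2]<.036),2]
    print(n,'rim',len(d),np.percentile(d,[20,50,80]).round(4), 'plate',[np.nanmedian(w[(np.hypot(w[:,0]-P[0]-.0475,w[:,1]-P[1]-q)<.01),2]).round(4) for q in(0,-.01)])
rim((.4568,-.2545)); rim((.458,.2505)); rim((.5526,.252)); rim((.5493,-.274))
print(readout.get_state()['ee_pos'],readout.get_state()['clock'])
E
```

```text
top 3083 slope [-0.003 -0.005  0.072] centre 456.3 -255.1 27.8 mean [ 456.7 -254.2]
side 3123 slope [0.006 0.026 0.074] centre 456.5 -256.9 28.1 mean [ 455.7 -257.7]
top 3140 slope [-0.108 -0.002  0.074] centre 461.0 250.3 27.4 mean [460.8 250.5]
side 231 slope [-0.203  0.195  0.072] centre 448.9 248.1 25.0 mean [441.4 243.3]
top rim 121 [0.0184 0.02   0.0209] plate [np.float64(0.0092), np.float64(0.009)]
side rim 177 [0.018  0.0207 0.0225] plate [np.float64(0.0099), np.float64(0.0099)]
top rim 144 [0.0178 0.0195 0.0209] plate [np.float64(0.0087), np.float64(0.0088)]
side rim 35 [0.0177 0.0203 0.0224] plate [np.float64(nan), np.float64(nan)]
top rim 215 [0.0268 0.0285 0.0302] plate [np.float64(-0.0007), np.float64(-0.0008)]
side rim 134 [0.0233 0.0273 0.0311] plate [np.float64(0.001), np.float64(0.0007)]
top rim 214 [0.0256 0.0282 0.0297] plate [np.float64(0.0085), np.float64(0.0086)]
side rim 241 [0.0255 0.0291 0.0306] plate [np.float64(0.0094), np.float64(0.0098)]
[0.45649246 0.0055828  0.13555047] 23.0167
```

Hub 2 stands upright, and its rim and top heights match the home position. Next I regrasp hub 1 to square it.

>>> {"name": "send_rows", "arguments": {"deltas": [2,244.8,-5,0,0,0,-1,2,244.8,-5,0,0,0,-1,2,244.8,-5,0,0,0,-1,2,244.8,-5,0,0,0,-1,2,244.8,-5,0,0,0,-1,2,244.8,-5,0,0,0,-1,2,244.8,-5,0,0,0,-1,2,244.8,-5,0,0,0,-1,2,244.8,-5,0,0,0,-1,2,244.8,-5,0,0,0,-1]}}

```text
clock: 23.85
ee_pos: [0.4585, 0.2494, 0.1304]
orientation: [-3.141, -0.0, 2.916]
ft_force: [0.6, -0.3, -0.1]
opening: 1.0
finger_force: 0.0
```

```bash
python3 w.py 4
```

```text
24.05 [0.4587 0.2492 0.1305] F [ 0.1  -0.03  0.19] [0.32 0.17 0.35] 0.9966767716878104 0.0 [-3.142  0.     2.915]
```

>>> {"name": "send_rows", "arguments": {"deltas": [0,1,-35,0,0,0,-1,0,1,-60,0,0,0,-1,0,1,-75,0,0,0,-1,0,1,-75,0,0,0,-1,0,1,-75,0,0,0,-1,0,1,-75,0,0,0,-1,0,1,-75,0,0,0,-1]}}

```text
clock: 24.63
ee_pos: [0.4597, 0.2515, 0.057]
orientation: [3.14, 0.002, 2.916]
ft_force: [0.1, 0.1, 0.1]
opening: 1.0
finger_force: 0.0
```

```bash
python3 w.py 3
```

```text
24.7833 [0.4595 0.2516 0.0569] F [ 0.03 -0.55  0.15] [0.38 0.93 0.35] 1.0019551852770596 0.0 [3.141e+00 2.000e-03 2.917e+00]
```

>>> {"name": "send_rows", "arguments": {"deltas": [-0.6,-0.9,-1,0,0,0,-1,-0.6,-0.9,-1,0,0,0,-1,-0.6,-0.9,-1,0,0,0,1,-0.6,-0.9,-1,0,0,0,1,-0.6,-0.9,-1,0,0,0,1,-0.6,-0.9,-1,0,0,0,1,-0.6,-0.9,-1,0,0,0,1,-0.6,-0.9,-1,0,0,0,1,-0.6,-0.9,-1,0,0,0,1], "grip_force": 40}}

```text
clock: 25.53
ee_pos: [0.4584, 0.251, 0.0549]
orientation: [3.14, 0.001, 2.917]
ft_force: [0.9, 2.2, -0.8]
opening: 0.601
finger_force: 40.0
```

>>> {"name": "send_rows", "arguments": {"deltas": [0,0,6,0,0,0,1,0,0,14,0,0,0,1,0,0,22,0,0,0,1,0,0,22,0,-1.03,0,1,0,0,22,0,-1.03,0,1,0,0,22,0,-1.03,0,1,0,0,22,0,-1.03,0,1,0,0,22,0,-1.03,0,1]}}

```text
clock: 26.2
ee_pos: [0.4584, 0.2505, 0.0769]
orientation: [3.118, 0.104, 2.915]
ft_force: [0.2, 0.4, -2.7]
opening: 0.598
finger_force: 40.0
```

```bash
python3 w.py 4; python3 - <<'E'
from h import *
c=snap('side'); cv2.imwrite('pics/re1.png',cv2.resize(c['frame'][110:240,190:340,::-1],None,fx=4,fy=4,interpolation=2))
E
```

```text
26.4 [0.4583 0.2505 0.0766] F [ 0.11  0.13 -2.22] [0.44 0.64 0.62] 0.6011428397153051 39.96791368619597 [3.118 0.104 2.915]
```

View pics/re1.png

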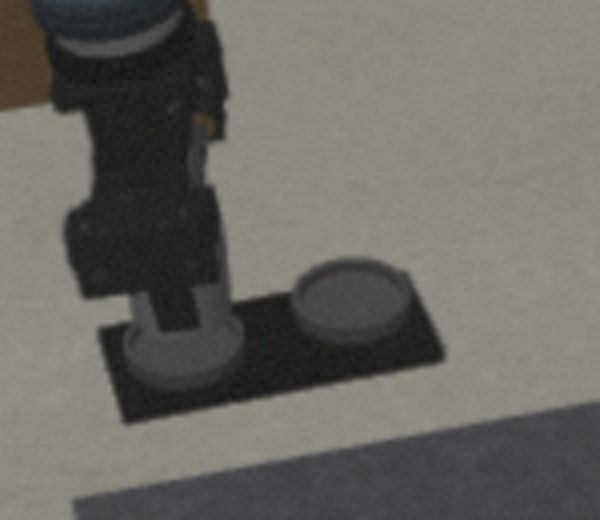

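The picture shows the hub vertical above its cup, with the gripper tilted. The TCP sits within 0.5 mm of the seat axis, so I lower it.

>>> {"name": "send_rows", "arguments": {"deltas": [-0.2,0,-5,0,0,0,1,-0.2,0,-9,0,0,0,1,-0.2,0,-11,0,0,0,1,-0.2,0,-11,0,0,0,1,-0.2,0,-11,0,0,0,1]}}

```text
clock: 26.87
ee_pos: [0.4574, 0.2504, 0.0651]
orientation: [3.118, 0.104, 2.916]
ft_force: [-0.0, 0.3, -2.4]
opening: 0.601
finger_force: 40.0
```

```bash
python3 w.py 4
```

```text
27.0667 [0.4577 0.2505 0.0656] F [-0.13 -0.18 -2.15] [0.24 0.38 0.6 ] 0.5970258185386336 39.96802372857928 [3.117 0.105 2.916]
```

>>> {"name": "send_rows", "arguments": {"deltas": [0.4,0,-1,0,0,0,1,0.4,0,-2,0,0,0,1,0.4,0,-3,0,0,0,1,0.4,0,-4,0,0,0,1,0.4,0,-5,0,0,0,1,0.4,0,-6,0,0,0,1,0.4,0,-6,0,0,0,1]}}

```text
clock: 27.65
ee_pos: [0.4579, 0.2504, 0.0592]
orientation: [3.118, 0.105, 2.916]
ft_force: [-0.4, -0.0, -2.1]
opening: 0.599
finger_force: 40.0
```

>>> {"name": "send_rows", "arguments": {"deltas": [0,0,-1,0,0,0,1,0,0,-2,0,0,0,1,0,0,-3,0,0,0,1,0,0,-3,0,0,0,1]}}

```text
clock: 27.98
ee_pos: [0.4579, 0.2505, 0.0563]
orientation: [3.118, 0.105, 2.916]
ft_force: [-0.2, 0.5, -2.1]
opening: 0.601
finger_force: 40.0
```

Inside the bore with no contact. I continue down.

>>> {"name": "send_rows", "arguments": {"deltas": [0,0,-1,0,0,0,1,0,0,-2,0,0,0,1,0,0,-2,0,0,0,1]}}

```text
clock: 28.23
ee_pos: [0.4579, 0.2505, 0.0543]
orientation: [3.118, 0.105, 2.916]
ft_force: [-0.1, -0.4, -1.9]
opening: 0.6
finger_force: 40.0
```

>>> {"name": "send_rows", "arguments": {"deltas": [0,0,-1,0,0,0,1,0,0,-1.5,0,0,0,1,0,0,-1.5,0,0,0,1]}}

```text
clock: 28.48
ee_pos: [0.4582, 0.2506, 0.0531]
orientation: [3.117, 0.105, 2.916]
ft_force: [0.4, 1.0, -0.2]
opening: 0.6
finger_force: 40.0
```

>>> {"name": "send_rows", "arguments": {"deltas": [0,0,-0.5,0,0,0,1,0,0,-1,0,0,0,1,0,0,-1,0,0,0,1]}}

```text
clock: 28.73
ee_pos: [0.4583, 0.2506, 0.0525]
orientation: [3.117, 0.106, 2.916]
ft_force: [-2.5, -1.0, 5.2]
opening: 0.599
finger_force: 40.0
```

>>> {"name": "send_rows", "arguments": {"deltas": [0,0,-0.5,0,0,0,1,0,0,-1,0,0,0,1,0,0,-1,0,0,0,1]}}

```text
clock: 28.98
ee_pos: [0.4584, 0.2506, 0.0518]
orientation: [3.117, 0.106, 2.916]
ft_force: [-5.0, -1.2, 10.2]
opening: 0.602
finger_force: 40.0
```

>>> {"name": "send_rows", "arguments": {"deltas": [0,0,-0.5,0,0,0,1,0,0,-1,0,0,0,1,0,0,-1,0,0,0,1]}}

```text
clock: 29.23
ee_pos: [0.4584, 0.2506, 0.0513]
orientation: [3.118, 0.106, 2.916]
ft_force: [-6.1, -2.8, 14.6]
opening: 0.601
finger_force: 40.0
```

Home, at about 17 N. I ease off, release, retract and check.

>>> {"name": "send_rows", "arguments": {"deltas": [0,0,0.8,0,0,0,1,0,0,1.5,0,0,0,1,0,0,1.5,0,0,0,-1,0,0,1.5,0,0,0,-1,0,0,1.5,0,0,0,-1,0,0,1.5,0,0,0,-1,0,0,1.5,0,0,0,-1,0,0,1.5,0,0,0,-1]}}

```text
clock: 29.9
ee_pos: [0.458, 0.2505, 0.0514]
orientation: [3.118, 0.105, 2.915]
ft_force: [-0.8, 0.5, 0.6]
opening: 0.995
finger_force: 0.0
```

>>> {"name": "send_rows", "arguments": {"deltas": [-4,0,40,0,0,0,-1,-8,0,80,0,0,0,-1,-9,0,85,0,1.03,0,-1,-9,-210,85,0,1.03,0,-1,-9,-210,85,0,1.03,0,-1,-9,-210,85,0,1.03,0,-1,-9,-210,85,0,1.03,0,-1,-9,-210,85,0,1.03,0,-1,-9,-210,85,0,1.03,0,-1]}}

```text
clock: 30.65
ee_pos: [0.4496, 0.0346, 0.1368]
orientation: [-3.14, 0.002, 2.911]
ft_force: [0.5, -1.1, 0.4]
opening: 1.001
finger_force: 0.0
```

```bash
python3 - <<'E' 2>/dev/null
from top import *
plane((.458,.2505),.064,.085); plane((.4568,-.2545),.064,.085)
def rim(P):
  for n in('top','side'):
    w=cloud(pickle.load(open(n+'.pkl','rb'))).reshape(-1,3); r=np.hypot(w[:,0]-P[0],w[:,1]-P[1]); d=w[(r>.03)&(r<.033)&(w[:,2]>.014)&(w[:,2]<.036),2]
    print(n,'rim',len(d),np.percentile(d,[20,50,80]).round(4))
rim((.458,.2505)); rim((.4568,-.2545))
c=pickle.load(open('top.pkl','rb')); cv2.imwrite('pics/final.png',c['frame'][...,::-1])
print(readout.get_state()['clock'],readout.get_state()['ee_pos'])
E
```

```text
top 3126 slope [0.002 0.009 0.072] centre 458.9 249.4 27.4 mean [458.9 249.2]
side 205 slope [0.171 0.019 0.077] centre 441.7 250.0 22.0 mean [438.7 248.2]
top 3082 slope [-0.002 -0.     0.072] centre 456.5 -255.3 27.9 mean [ 456.7 -254.5]
side 3133 slope [0.012 0.024 0.074] centre 456.0 -256.7 27.9 mean [ 455.7 -257.8]
top rim 136 [0.0175 0.0197 0.0211]
side rim 8 [0.0197 0.0218 0.0222]
top rim 128 [0.0186 0.0199 0.021 ]
side rim 184 [0.0179 0.0205 0.0223]
31.45 [0.44906412 0.04065753 0.13651269]
```

View pics/final.png

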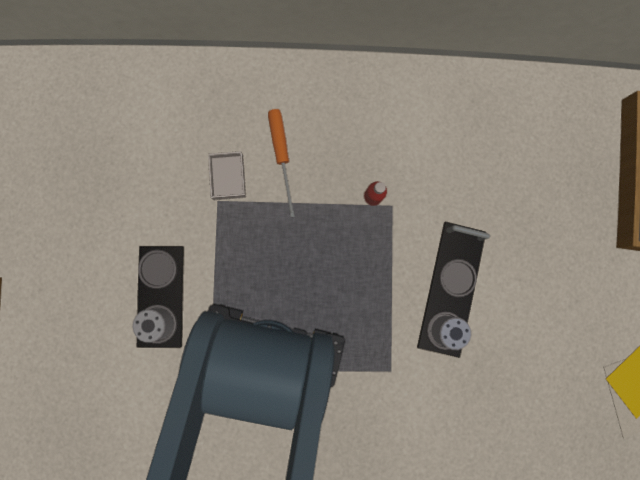

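Both hubs stand upright at home height, at (149,325) and (455,333), and the bystanders have not moved.

```bash
python3 -c "
from station import job
print(job.job_done())"
```

```text
the job is handed in; nothing more can be done
None
```

The job is handed in, with no verdict returned: hub 1 (light, about 2.3 N) is in the rack without the handle and hub 2 (heavy, about 5.8 N) in the rack with the handle, both released, upright and pushed home by camera check; hub 1 first sat tilted on its cup's rim and was reseated.

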